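# Work a valve lever through its arc

## Task

Before the yellow-handled shut-off valve is plumbed in, check that it does not bind: swing its lever steadily (no flicking) all the way round to the open stop, in line with the hose barbs, then all the way back to the closed stop, straight across the barbs, and let go of it there. Leave the red-handled valve as it is.

Things in the scene. Friction and masses are not known exactly. Their poses are not given: they have to be found in the camera images.
- yellow_valve_lever (a joint): Angle of the yellow-handled valve's lever, rad. 0 = closed stop, lever square across the barbs, pointing along the valve's -x (towards the robot, give or take the valve's yaw); 1.571 = open stop, lever in line with the barbs, pointing along the valve's -y. It grows counter-clockwise seen from above. It starts part-way. The hinge is vertical, has a light even friction (about 2 N at the grip) and stays where it is left.
- yellow_valve_pivot (a point): Point on the yellow-handled valve's vertical hinge axis at the height of the lever, 84 mm above the table; its x and y axes are those of the valve (barbs along y). The valve is brass, 128 mm long over its two hose barbs, on a 70 x 104 mm aluminium plate fixed to the table; all of it but the lever and its stem lies below 62 mm.
- yellow_valve_grip (a point): Centre of the yellow grip sleeve on the lever, 75 mm from the hinge axis and 84 mm above the table. The sleeve is 72 mm long along the lever (39 to 111 mm from the axis), 15 mm wide and 13 mm high, with free space on both sides and below. Its x axis points along the lever back towards the hinge.
- red_valve_grip (a point): Centre of the red grip sleeve on the other valve, which is built alike and stands at least 240 mm to the left or right of the yellow one. To be left alone.

How it is judged:
By the outcome, as a careful person would: the job done as asked, in the order asked, and still so for the second after the job is handed in, with the robot touching nothing.
It also fails if it takes over 34 s, if anything falls off the work surface, if the arm or the gripper's body presses on something with over 40 N, if the wrist force passes 120 N, or if a joint passes its speed limit or range.

## Robot

A 7-joint arm with a two-finger parallel gripper is mounted at the origin on a cart in front of the work surface, level with it; the furniture and walls round the work are solid. World frame = base frame: x ahead of the robot, y to its left, z up, the work surface at z = 0. Lengths are in m, angles in rad, forces in N, time in s.
With the tool pointing down it reaches from about 0.425 to 0.95 m from the base axis. Payload 16.7 kg.
Tool frame: the origin (TCP) lies at the very end of the fingers, on their centre line; the grasp point (between the pads) lies 19 mm behind it; z points along the fingers, y is the direction in which the jaws open and shut (so a half turn about z gives the same grasp; the last joint's range is limited). The gripper opens to 94 mm and grips with 3 to 60 N. Pads are 16 mm wide; open, the fingers measure 119 mm over their backs; the gripper's body (75 mm by 177 mm) begins 78 mm behind the grasp point.
Start: joints at [1, 0.426, 0.074, 1.606, -0.034, 1.111, -0.067], TCP at [0.276, -0.616, 0.205] pointing down, gripper open.
Joint ranges: [-2.85, 2.85], [-0.5, 2.14], [-1.23, 1.37], [0.21, 2.46], [-1.02, 4.16], [0.16, 2.05], [-2.73, 2.73]. Speed limits (rad/s): [1.89, 1.89, 2.39, 2.39, 3.01, 3.01, 3.01].

## Interface

Orientations are given as [roll, pitch, yaw] about the fixed x, y, z axes, in that order (R = Rz(yaw) Ry(pitch) Rx(roll)).
In Python, from cell import readout, viewer, env gives the robot as it stands.
- The arm moves only by the shell command python3 -m inch 'ROWS' [FORCE]. ROWS is JSON, a list of rows, each a list of 7 numbers: the turn, a rotation vector about the tool's x, y, z each as a share of 0.5 rad, from -1 to 1, then the shift along the tool's x, y, z each as a share of 400 mm, from -1 to 1, then the closure, from -1 (fully open) to 1 (shut). A call has 1 to 12 rows; each row is the pose to reach, as a shift and turn from the pose commanded when the call began, along the tool's axes at that moment; what a row does not reach only later rows make up. A row lasts 1/10 s, in which the tool goes at most 50 mm and 8.59 degrees, less where a joint would pass 70% of its speed; a pose out of reach is approached as far as the arm can. A call with a number of a shift or a turn outside -1 to 1 is refused whole. A call with a gripper value outside its range is refused whole. The fingers move at their own pace and stop on an object; FORCE is the grip in N (left out, the last holds). Time passes only in rows, so rows that repeat a pose let the fingers close. It gives the time, the measured TCP pose, the force and the opening at its end, in the units of the state.
- readout.sense(): the state, without advancing time (a new reading comes with each control period).
- viewer.grab_frame(name): name is "scene" or "top" or "wrist"; returns a dict with "image" (384x512x3 uint8, red, green, blue), "fx", "fy", "cx", "cy" (pixels), "dist" ([k1, k2, p1, p2, k3] as OpenCV has them; the pictures are not rectified), "extrinsics" (4x4, takes a point from camera to world coordinates). Camera axes: x right, y up, looking along -z (the intrinsics and any distortion apply to the point x, -y, -z); pixel columns grow to the right and rows downward; lengths in m; the calibration is good to about 2 mm. A picture is of the moment at which its call begins. There is no depth.
- env.job_done(): hands the job in, once; it reports no verdict.
The state is a dict: "time_s": time; "joint_positions": joint angles; "qvel": joint speeds; "joint_efforts": joint torques, N m; "tool_pos": TCP position; "eef_rot": TCP orientation; "contact_force": force on the tool from outside, world axes, zero at the start; "ft_torque": the same for the moment, N m; "grip_width": finger opening in m.
Only numpy, scipy, OpenCV 4.12 (cv2) and the standard library are available. Lean on these libraries where they do the work, as an engineer would, in place of code of your own. Each camera call takes 0.05 s, during which the arm holds its last target. There are 200 camera calls.

## Working session

There is one attempt and no reset: what is moved stays moved. The work goes in short steps, Python scripts to look and compute and a shell command to move; the robot and the scene stay as the last step left them, time stands still between calls to the robot, and variables do not carry over. Pictures are saved under pics/ and viewed, on a budget of 10 in all, crops included, one or two more only if the job needs it, and the job is handed in when it is done.

```bash
mkdir -p pics; ls; cat > h.py <<'E'
import numpy as np,cv2
from cell import readout,viewer,env
def grab(n,f):
    d=viewer.grab_frame(n); cv2.imwrite(f,d['image'][:,:,::-1]); return d
def ray(d,uv,z):
    K=np.array([[d['fx'],0,d['cx']],[0,d['fy'],d['cy']],[0,0,1]])
    p=cv2.undistortPoints(np.array([[uv]],float),K,np.array(d['dist'],float))[0,0]
    E=np.array(d['extrinsics']); r=E[:3,:3]@[p[0],-p[1],-1]; o=E[:3,3]
    return o+r*(z-o[2])/r[2]
E
python3 - <<'E'
from h import *
import pickle
a=grab('scene','pics/s.png');b=grab('top','pics/t.png')
pickle.dump((a,b),open('cams.pkl','wb'))
cv2.imwrite('pics/both.png',np.hstack([cv2.resize(x['image'],(400,300))for x in(a,b)])[:,:,::-1])
s=readout.sense();print(s['tool_pos'],s['eef_rot'],s['time_s'],s['contact_force'],s['grip_width'])
E
```

```text
pics
[ 0.27553997 -0.61577001  0.20484795] [-3.14044651e+00  6.65670246e-05  4.20739629e-01] 0.1 [-0.06137881 -0.60577249  0.05371077] 0.0938658679683964
```

View pics/t.png

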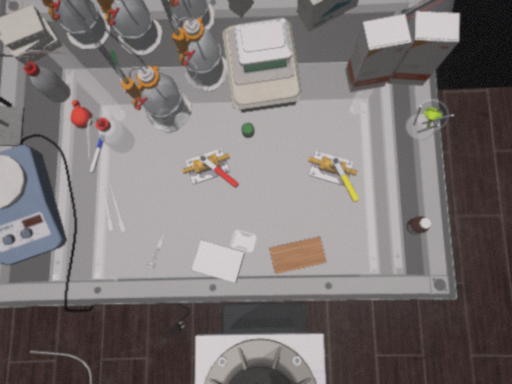

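The top view shows the yellow valve at about (333,165), its lever pointing to about (352,195), and the red valve at about (207,163). I'll enlarge the yellow one.

```bash
python3 - <<'E'
from h import *
im=cv2.imread('pics/t.png')[135:215,290:380]
cv2.imwrite('pics/tc.png',cv2.resize(im,None,fx=7,fy=7,interpolation=cv2.INTER_CUBIC))
E
```

```text
(no output)
```

View pics/tc.png

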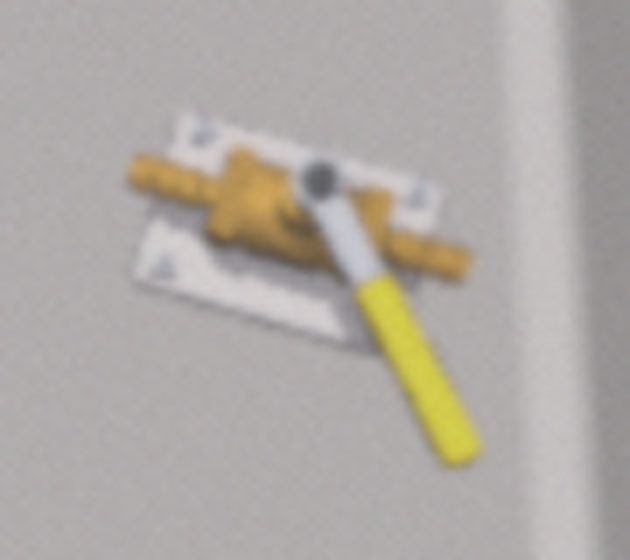

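View pics/s.png

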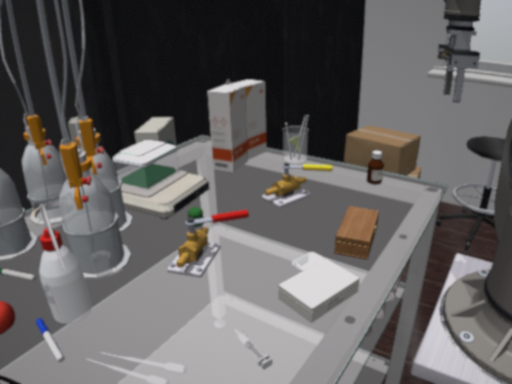

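The crop shows the hinge cap at (321,180), the sleeve from (370,283) to (460,457), and the barb ends at (132,170) and (470,263). The scene view agrees.

```bash
python3 - <<'E'
from h import *
import pickle
a,b=pickle.load(open('cams.pkl','rb'))
f=lambda x,y,z:ray(b,((x+.5)/7-.5+290,(y+.5)/7-.5+135),z)
P=f(321,180,.09);s0=f(370,283,.084);s1=f(460,457,.084)
print('pivot',P,'sleeve',s0,s1,np.linalg.norm(s0-s1),[np.linalg.norm((s-P)[:2]) for s in(s0,s1)])
B0=f(132,170,.04);B1=f(470,263,.04)
print('barbs',B0,B1,np.linalg.norm(B0-B1),(B0+B1)/2)
d=B0-B1; yaw=np.arctan2(-d[0],d[1]); print('valve yaw',yaw)
l=s1-P; la=np.arctan2(l[1],l[0]); print('lever dir',la,'angle',(la-(yaw+np.pi))%(2*np.pi))
print('scene check',ray(a,(286,167),.09),ray(a,(318,167),.084))
print(np.array(b['extrinsics'])[:3,3], b['fx'])
E
```

```text
pivot [ 0.56445115 -0.19942888  0.09      ] sleeve [ 0.52852385 -0.21560874  0.084     ] [ 0.46634472 -0.24327974  0.084     ] 0.06805827419769485 [np.float64(0.03940252686019149), np.float64(0.10746055514059166)]
barbs [ 0.58252884 -0.13854763  0.04      ] [ 0.54453652 -0.25960054  0.04      ] 0.12687483302915986 [ 0.56353268 -0.19907408  0.04      ]
valve yaw -0.3041133051812622
lever dir -2.7212593996593575 angle 0.7244465591116978
scene check [ 0.55785324 -0.17997642  0.09      ] [ 0.49895261 -0.23181394  0.084     ]
[ 0.30231355 -0.0342433   1.13621789] 436.943365494156
```

Geometry is consistent: sleeve runs 39–107 mm from the axis, barbs measure 127 mm, and the barb midpoint falls on the pivot. The valve yaw is −0.304 and the lever is at 0.72 rad. The tool yaw already matches the lever. Moving to hover at radius 78 mm, z 0.15.

```bash
cat >> h.py <<'E'
P=np.array([.5645,-.1995]); YAW=-.304
from scipy.spatial.transform import Rotation as Ro
def shares(th,r=.078,z=.067,P=P,cmd=None):
    """tool shift/turn shares from the present (or cmd=(pos,rpy)) pose to the grip pose at lever angle th"""
    s=readout.sense(); p,e=cmd or (s['tool_pos'],s['eef_rot'])
    R=Ro.from_euler('xyz',e); a=YAW+th
    t=np.array([*(P-r*np.array([np.cos(a),np.sin(a)])),z])
    return np.round(np.r_[(R.inv()*Ro.from_euler('xyz',[np.pi,0,a])).as_rotvec()/.5,R.inv().apply(t-p)/.4],3)
E
python3 -c "
from h import *
print(shares(.7244,z=.15))"
```

```text
[-0.002  0.     0.001  0.889 -0.655  0.138]
```

```bash
python3 -m inch '[[0,0,0,0.05,-0.037,0,-1],[0,0,0,0.13,-0.096,0,-1],[0,0,0,0.22,-0.162,0,-1],[0,0,0,0.31,-0.228,0,-1],[0,0,0,0.41,-0.302,0,-1],[0,0,0,0.51,-0.375,0.02,-1],[0,0,0,0.61,-0.449,0.05,-1],[0,0,0,0.71,-0.523,0.08,-1],[0,0,0,0.8,-0.589,0.11,-1],[0,0,0,0.86,-0.633,0.13,-1],[0,0,0,0.889,-0.655,0.138,-1],[0,0,0,0.889,-0.655,0.138,-1]]' 15
python3 - <<'E'
from h import *
import pickle
d=grab('wrist','pics/w.png'); pickle.dump(d,open('w.pkl','wb'))
s=readout.sense();print(s['time_s'],s['tool_pos'],s['eef_rot'],s['contact_force'],s['joint_positions'])
E
```

```text
time_s: 1.3
tool_pos: [0.4937, -0.2302, 0.1498]
eef_rot: [-3.141, 0.0, 0.423]
contact_force: [-1.7, -0.2, 0.6]
grip_width: 0.0938
1.35 [ 0.49308648 -0.23192224  0.15019181] [-3.14134913e+00  5.44122477e-04  4.21438665e-01] [-0.67726459 -0.94515259  0.56655481] [ 0.43309915  0.28015824 -0.13210114  1.9467729   0.04608828  0.91805964
 -0.87129121]
```

View pics/w.png

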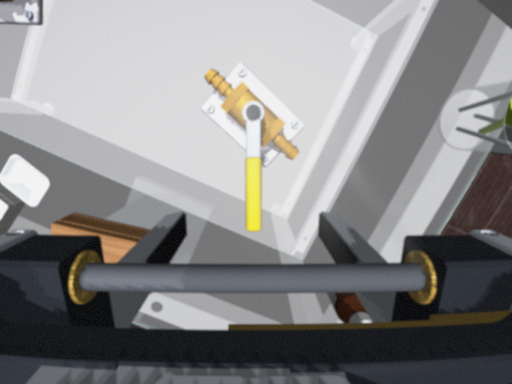

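The wrist view shows the hinge at (254,112), the sleeve from (253,157) to (253,230) centred between the jaws, and the barb ends at (210,75) and (294,155).

```bash
python3 - <<'E'
from h import *
import pickle
d=pickle.load(open('w.pkl','rb'))
P2=ray(d,(254,112),.09);s0=ray(d,(253,157),.087);s1=ray(d,(253,230),.087);B0=ray(d,(210,75),.04);B1=ray(d,(294,155),.04)
print(P2,s0,s1,[np.linalg.norm((s-P2)[:2]) for s in(s0,s1)])
q=B0-B1;l=s1-P2;y=np.arctan2(-q[0],q[1]);la=np.arctan2(l[1],l[0]);print((B0+B1)/2,np.linalg.norm(q),y,la,(la-y-np.pi)%(2*np.pi))
print(shares(.7244))
E
```

```text
[ 0.56851672 -0.19955248  0.09      ] [ 0.53244288 -0.21493161  0.087     ] [ 0.46846064 -0.24388289  0.087     ] [np.float64(0.039215292039804235), np.float64(0.10943676148324043)]
[ 0.5674816  -0.19942957  0.04      ] 0.12027369307404878 -0.32247178309256497 -2.7245286861710682 0.7395357505112896
[-0.     0.001  0.002  0.001 -0.001  0.208]
```

The two views agree to 4 mm and 0.02 rad. Taking pivot (0.566, −0.1995), I'll go down and grip lightly.

```bash
sed -i 's/P=np.array(\[.5645/P=np.array([.566/; s/YAW=-.304/YAW=-.31/' h.py
python3 -m inch '[[0,0,0,0,0,0.04,-1],[0,0,0,0,0,0.1,-1],[0,0,0,0,0,0.16,-1],[0,0,0,0,0,0.195,-1],[0,0,0,0,0,0.208,-1],[0,0,0,0,0,0.208,0],[0,0,0,0,0,0.208,0.4],[0,0,0,0,0,0.208,1],[0,0,0,0,0,0.208,1],[0,0,0,0,0,0.208,1],[0,0,0,0,0,0.208,1],[0,0,0,0,0,0.208,1]]' 15
python3 -m inch '[[0,0,0,0,0,0,1],[0,0,0,0,0,0,1]]'
python3 - <<'E'
from h import *
s=readout.sense();c=(s['tool_pos'],s['eef_rot']);print(s['eef_rot'][2]-YAW)
# incremental rows: pure orbit of th about pivot, from radius .078
for d in (.4,.45,-.4): 
  for k in (.25,.5,.75,1):
    t=d*k; r=.078; print(d,k,[round(float(v),3) for v in (-t/.5, r*(1-np.cos(t))/.4, r*np.sin(t)/.4)])
E
```

```text
time_s: 2.55
tool_pos: [0.4933, -0.2317, 0.0672]
eef_rot: [3.142, -0.0, 0.421]
contact_force: [-1.1, -0.9, -0.6]
grip_width: 0.0417
time_s: 2.75
tool_pos: [0.4933, -0.2317, 0.0671]
eef_rot: [-3.142, -0.0, 0.421]
contact_force: [-0.1, -0.5, -0.4]
grip_width: 0.0256
0.7307445443610769
0.4 0.25 [-0.2, 0.001, 0.019]
0.4 0.5 [-0.4, 0.004, 0.039]
0.4 0.75 [-0.6, 0.009, 0.058]
0.4 1 [-0.8, 0.015, 0.076]
0.45 0.25 [-0.225, 0.001, 0.022]
0.45 0.5 [-0.45, 0.005, 0.044]
0.45 0.75 [-0.675, 0.011, 0.065]
0.45 1 [-0.9, 0.019, 0.085]
-0.4 0.25 [0.2, 0.001, -0.019]
-0.4 0.5 [0.4, 0.004, -0.039]
-0.4 0.75 [0.6, 0.009, -0.058]
-0.4 1 [0.8, 0.015, -0.076]
```

```bash
python3 -m inch '[[0,0,0,0,0,0,1],[0,0,0,0,0,0,1],[0,0,0,0,0,0,1],[0,0,0,0,0,0,1]]'
python3 -m inch '[[0,0,-0.04,0,0.004,0,1],[0,0,-0.1,0.0003,0.01,0,1],[0,0,-0.16,0.0006,0.016,0,1],[0,0,-0.24,0.0014,0.0239,0,1],[0,0,-0.32,0.0026,0.0319,0,1],[0,0,-0.4,0.004,0.0397,0,1],[0,0,-0.48,0.0057,0.0475,0,1],[0,0,-0.56,0.0078,0.0553,0,1],[0,0,-0.64,0.0102,0.0629,0,1],[0,0,-0.72,0.0128,0.0705,0,1],[0,0,-0.78,0.015,0.076,0,1],[0,0,-0.8,0.0158,0.0779,0,1]]'
```

```text
time_s: 3.15
tool_pos: [0.4932, -0.2316, 0.067]
eef_rot: [-3.141, 0.0, 0.421]
contact_force: [0.3, 0.6, -0.2]
grip_width: 0.0147
time_s: 4.35
tool_pos: [0.5122, -0.2576, 0.0671]
eef_rot: [3.142, -0.001, 0.822]
contact_force: [0.4, 2.9, 0.6]
grip_width: 0.0145
```

```bash
python3 -m inch '[[0,0,-0.04,0,0.004,0,1],[0,0,-0.1,0.0003,0.01,0,1],[0,0,-0.16,0.0006,0.016,0,1],[0,0,-0.24,0.0014,0.0239,0,1],[0,0,-0.32,0.0026,0.0319,0,1],[0,0,-0.4,0.004,0.0397,0,1],[0,0,-0.48,0.0057,0.0475,0,1],[0,0,-0.56,0.0078,0.0553,0,1],[0,0,-0.64,0.0102,0.0629,0,1],[0,0,-0.72,0.0128,0.0705,0,1],[0,0,-0.76,0.0143,0.0742,0,1],[0,0,-0.76,0.0143,0.0742,0,1]]'
python3 -c "
from h import *
s=readout.sense();print(s['contact_force'],s['ft_torque'],s['eef_rot'])"
```

```text
time_s: 5.55
tool_pos: [0.538, -0.2736, 0.0671]
eef_rot: [3.141, -0.0, 1.202]
contact_force: [2.9, 3.9, -2.7]
grip_width: 0.0148
[ 2.894042    3.90627317 -2.68146533] [ 0.81370452 -1.02287658 -0.09643608] [ 3.14094016e+00 -4.42768372e-04  1.20238061e+00]
```

```bash
python3 -m inch '[[0,0,-0.03,0,0.003,0,1],[0,0,-0.06,0.0001,0.006,0,1],[0,0,-0.09,0.0002,0.009,0,1],[0,0,-0.1,0.0002,0.01,0,1],[0,0,-0.1,0.0002,0.01,0,1]]'
python3 -m inch '[[0,0,-0.02,0,0.002,0,1],[0,0,-0.04,0,0.004,0,1],[0,0,-0.04,0,0.004,0,1]]'
```

```text
time_s: 6.05
tool_pos: [0.5414, -0.2749, 0.0671]
eef_rot: [3.141, -0.0, 1.252]
contact_force: [3.5, 4.7, -0.9]
grip_width: 0.0152
time_s: 6.35
tool_pos: [0.5416, -0.2749, 0.067]
eef_rot: [-3.139, -0.0, 1.272]
contact_force: [-6.4, 7.3, 5.8]
grip_width: 0.0148
```

Force along tool y has risen and motion has stopped, so this looks like the stop. One more small push, then a look.

```bash
python3 -m inch '[[0,0,0,0,0.003,0,1],[0,0,0,0,0.006,0,1],[0,0,0,0,0.006,0,1]]'
python3 - <<'E'
from h import *
d=grab('wrist','pics/w2.png');b=grab('top','pics/t2.png')
w=cv2.resize(d['image'][0:260,120:420],(450,390)); t=cv2.resize(b['image'][135:215,300:370],(341,390),interpolation=cv2.INTER_CUBIC)
cv2.imwrite('pics/o.png',np.hstack([w,t])[:,:,::-1])
E
```

```text
time_s: 6.65
tool_pos: [0.5418, -0.275, 0.0667]
eef_rot: [-3.135, -0.0, 1.271]
contact_force: [-17.9, 11.7, 16.3]
grip_width: 0.015
```

View pics/o.png

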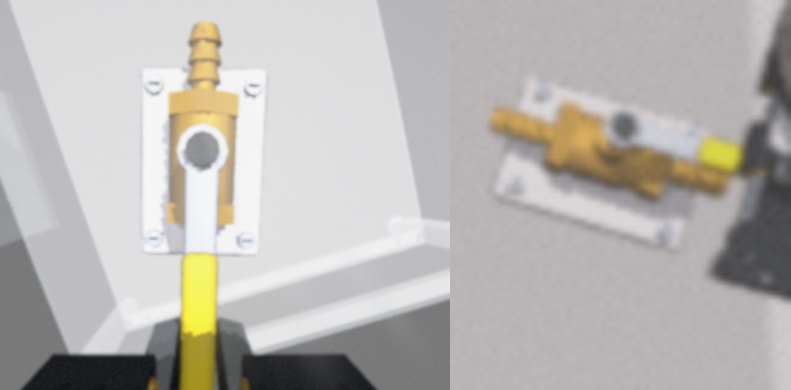

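The lever is in line with the barbs (wrist view: hinge (203,150), sleeve (200,255), barb (205,25) collinear) and against the stop with about 20 N. Now swinging back, unloading the push first.

```bash
python3 -m inch '[[0,0,0,0,-0.004,0,1],[0,0,0.02,0,-0.009,0,1],[0,0,0.06,0.0001,-0.014,0,1],[0,0,0.12,0.0004,-0.02,0,1],[0,0,0.2,0.001,-0.028,0,1],[0,0,0.28,0.002,-0.036,0,1],[0,0,0.36,0.0032,-0.044,0,1],[0,0,0.44,0.0048,-0.052,0,1],[0,0,0.52,0.0067,-0.0595,0,1],[0,0,0.6,0.009,-0.067,0,1],[0,0,0.66,0.011,-0.073,0,1],[0,0,0.68,0.0115,-0.075,0,1]]'
python3 -c "
from h import *
s=readout.sense();d=P-s['tool_pos'][:2];print(np.hypot(*d),np.arctan2(d[1],d[0])-YAW,s['eef_rot'][2]-YAW)"
```

```text
time_s: 7.95
tool_pos: [0.5181, -0.2625, 0.067]
eef_rot: [3.141, -0.001, 0.931]
contact_force: [6.9, 4.5, -6.4]
grip_width: 0.0147
0.07914776947328275 1.230683911875441 1.2409222580088428
```

```bash
python3 -m inch '[[0,0,0.04,0,-0.004,0,1],[0,0,0.1,0.0003,-0.01,0,1],[0,0,0.16,0.0006,-0.016,0,1],[0,0,0.24,0.0014,-0.0239,0,1],[0,0,0.32,0.0026,-0.0319,0,1],[0,0,0.4,0.004,-0.0397,0,1],[0,0,0.48,0.0057,-0.0475,0,1],[0,0,0.56,0.0078,-0.0553,0,1],[0,0,0.64,0.0102,-0.0629,0,1],[0,0,0.72,0.0128,-0.0705,0,1],[0,0,0.78,0.015,-0.076,0,1],[0,0,0.8,0.0158,-0.0779,0,1]]'
python3 -c "
from h import *
s=readout.sense();d=P-s['tool_pos'][:2];print(np.hypot(*d),np.arctan2(d[1],d[0])-YAW,s['eef_rot'][2]-YAW)"
```

```text
time_s: 9.15
tool_pos: [0.497, -0.2389, 0.0671]
eef_rot: [3.141, -0.001, 0.531]
contact_force: [6.4, 3.7, -7.5]
grip_width: 0.0149
0.07949068425020944 0.8293028401554909 0.8411278517509841
```

```bash
python3 -m inch '[[0,0,0.04,0,-0.004,0,1],[0,0,0.1,0.0003,-0.01,0,1],[0,0,0.16,0.0006,-0.016,0,1],[0,0,0.24,0.0014,-0.0239,0,1],[0,0,0.32,0.0026,-0.0319,0,1],[0,0,0.4,0.004,-0.0397,0,1],[0,0,0.48,0.0057,-0.0475,0,1],[0,0,0.56,0.0078,-0.0553,0,1],[0,0,0.64,0.0102,-0.0629,0,1],[0,0,0.72,0.0128,-0.0705,0,1],[0,0,0.78,0.015,-0.076,0,1],[0,0,0.8,0.0158,-0.0779,0,1]]'
python3 -c "
from h import *
s=readout.sense();d=P-s['tool_pos'][:2];print(np.hypot(*d),np.arctan2(d[1],d[0])-YAW,s['eef_rot'][2]-YAW)"
```

```text
time_s: 10.35
tool_pos: [0.4864, -0.2091, 0.0671]
eef_rot: [3.141, -0.0, 0.131]
contact_force: [4.8, 2.9, -7.2]
grip_width: 0.0148
0.08018961962518104 0.43059783568184457 0.44118214209408196
```

```bash
python3 -m inch '[[0,0,0.04,0,-0.004,0,1],[0,0,0.1,0.0003,-0.01,0,1],[0,0,0.16,0.0006,-0.016,0,1],[0,0,0.24,0.0014,-0.0239,0,1],[0,0,0.32,0.0026,-0.0319,0,1],[0,0,0.4,0.004,-0.0397,0,1],[0,0,0.48,0.0057,-0.0475,0,1],[0,0,0.56,0.0078,-0.0553,0,1],[0,0,0.64,0.0102,-0.0629,0,1],[0,0,0.72,0.0128,-0.0705,0,1],[0,0,0.76,0.0143,-0.0742,0,1],[0,0,0.76,0.0143,-0.0742,0,1]]'
python3 -m inch '[[0,0,0.03,0,-0.003,0,1],[0,0,0.06,0.0001,-0.006,0,1],[0,0,0.06,0.0001,-0.006,0,1]]'
python3 -c "
from h import *
s=readout.sense();d=P-s['tool_pos'][:2];print(np.hypot(*d),np.arctan2(d[1],d[0])-YAW,s['eef_rot'][2]-YAW)"
```

```text
time_s: 11.55
tool_pos: [0.4877, -0.1788, 0.067]
eef_rot: [-3.142, 0.001, -0.248]
contact_force: [-0.2, 4.2, -3.0]
grip_width: 0.015
time_s: 11.85
tool_pos: [0.4882, -0.1766, 0.067]
eef_rot: [-3.142, 0.001, -0.28]
contact_force: [-1.9, 4.1, -1.9]
grip_width: 0.0149
0.08108171483767797 0.023169774201474314 0.030252090807271592
```

```bash
python3 -m inch '[[0,0,0.03,0,-0.003,0,1],[0,0,0.06,0.0001,-0.006,0,1],[0,0,0.06,0.0001,-0.006,0,1]]'
python3 -m inch '[[0,0,0,0,-0.003,0,1],[0,0,0,0,-0.006,0,1],[0,0,0,0,-0.006,0,1]]'
python3 -c "
from h import *
s=readout.sense();d=P-s['tool_pos'][:2];print(np.hypot(*d),np.arctan2(d[1],d[0])-YAW,s['eef_rot'][2]-YAW)"
```

```text
time_s: 12.15
tool_pos: [0.489, -0.1741, 0.067]
eef_rot: [-3.142, 0.001, -0.31]
contact_force: [-4.0, 4.4, 0.1]
grip_width: 0.0149
time_s: 12.45
tool_pos: [0.4895, -0.1722, 0.067]
eef_rot: [3.141, 0.001, -0.31]
contact_force: [-4.6, 1.9, -0.6]
grip_width: 0.0146
0.08120174133297843 -0.03286910895318673 -0.00030264328884960223
```

No stop force yet, so I'll keep creeping.

```bash
python3 -m inch '[[0,0,0.04,0,-0.003,0,1],[0,0,0.08,0,-0.006,0,1],[0,0,0.08,0,-0.006,0,1]]'
python3 -m inch '[[0,0,0,0,-0.003,0,1],[0,0,0,0,-0.006,0,1],[0,0,0,0,-0.006,0,1]]'
python3 -c "
from h import *
s=readout.sense();d=P-s['tool_pos'][:2];print(np.hypot(*d),np.arctan2(d[1],d[0])-YAW,s['eef_rot'][2]-YAW)"
```

```text
time_s: 12.75
tool_pos: [0.49, -0.1711, 0.067]
eef_rot: [3.14, 0.0, -0.352]
contact_force: [-5.1, -4.6, -0.2]
grip_width: 0.015
time_s: 13.05
tool_pos: [0.4901, -0.1709, 0.067]
eef_rot: [3.138, 0.0, -0.353]
contact_force: [-9.0, -16.2, -0.6]
grip_width: 0.0149
0.08108560287081049 -0.050467265052096866 -0.04264906185516343
```

Both position and force (17 N, no motion) show the closed stop. Easing most of the push, then opening and raising.

```bash
python3 -m inch '[[0,0,0,0,0.003,0,1],[0,0,0,0,0.006,0,1],[0,0,0,0,0.006,0,0.6],[0,0,0,0,0.006,0,0.2],[0,0,0,0,0.006,0,0.2],[0,0,0,0,0.006,0,0.2],[0,0,0,0,0.006,0,0.2],[0,0,0,0,0.006,0,0.2]]'
python3 -m inch '[[0,0,0,0,0,-0.02,0.2],[0,0,0,0,0,-0.07,0.2],[0,0,0,0,0,-0.13,0.2],[0,0,0,0,0,-0.19,0.2],[0,0,0,0,0,-0.25,0.2],[0,0,0,0,0,-0.28,0.2],[0,0,0,0,0,-0.28,0.2]]'
python3 - <<'E'
from h import *
d=grab('wrist','pics/w3.png');b=grab('top','pics/t3.png')
w=cv2.resize(d['image'][0:260,120:420],(450,390)); t=cv2.resize(b['image'][135:215,300:370],(341,390),interpolation=cv2.INTER_CUBIC)
cv2.imwrite('pics/c.png',np.hstack([w,t])[:,:,::-1])
E
```

```text
time_s: 13.85
tool_pos: [0.4908, -0.1698, 0.0671]
eef_rot: [-3.141, -0.0, -0.349]
contact_force: [0.5, -0.9, -0.4]
grip_width: 0.0374
time_s: 14.55
tool_pos: [0.4916, -0.17, 0.1807]
eef_rot: [-3.141, -0.003, -0.349]
contact_force: [-0.8, -0.2, -0.1]
grip_width: 0.0375
```

View pics/c.png

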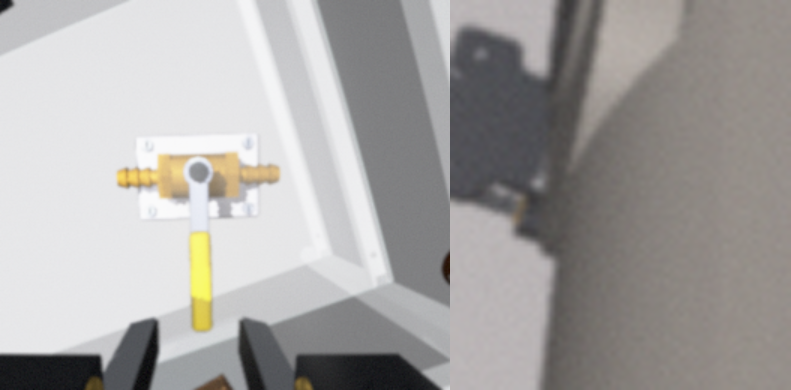

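The wrist view shows the lever from (199,172) to (202,329) and the barbs from (117,178) to (280,173), square to within 1°. The gripper is clear of the lever, so I'm handing in.

```bash
python3 -c "
from h import *
s=readout.sense();print(s['time_s'],s['contact_force'],np.abs(s['qvel']).max());print(env.job_done())"
```

```text
14.65 [-0.93274155 -0.03932826 -0.67459436] 0.01661925366637591
the job is handed in; nothing more can be done
None
```

I swung the yellow valve's lever to the open stop, back to the closed stop, and let go of it there. The job was handed in at 14.65 s with the gripper raised clear.

- **Motion:** I gripped the sleeve lightly (15 N) and moved it at about 0.35 rad/s. I felt no binding, with wrist readings under 10 N between the stops.
- **Open stop:** motion stopped while the push rose to about 20 N. The picture showed the lever in line with the barbs.
- **Closed stop:** motion stopped while the push rose to about 17 N. After letting go, the wrist picture showed the lever square to the barbs within about 1°.
- **Disagreement:** the measured swing was about 1.62 rad, against 1.571 nominal. The closed stop came about 0.04–0.05 rad past my estimated valve yaw. I put this down to a few millimetres of error in the pivot position, which differed by 4 mm between the two camera views.
- **Not checked:** I never moved towards the red valve, but I did not look at it again at the end. In the last top picture the arm hid the yellow valve, so the final check there rests on the wrist view alone.

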